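Clamp the touchstone in its ratchet holder

ROBOT

A 7-joint arm with a two-finger parallel gripper is mounted at the origin on a cart in front of the work surface, level with it; the furniture and walls round the work are solid. World frame = base frame: x ahead of the robot, y to its left, z up, the work surface at z = 0. Lengths are in m, angles in rad, forces in N, time in s.
With the tool pointing down it reaches from about 0.4 to 0.875 m from the base axis. Payload 19.3 kg.
Tool frame: the origin (TCP) lies at the very end of the fingers, on their centre line; the grasp point (between the pads) lies 19 mm behind it; z points along the fingers, y is the line along which they close (so a half turn about z gives the same grasp; the last joint's range is limited). The gripper opens to 85 mm and grips with 20 to 120 N. Pads are 22 mm wide; open, the fingers measure 114 mm over their backs; the gripper's body (76 mm by 85 mm) begins 54 mm behind the grasp point. The pads swing forward as they close: fully open they stand 13 mm farther back than shut.
Start: joints at [-1.281, 0.521, -0.036, 1.599, 0.021, 1.021, -0.113], TCP at [0.22, 0.585, 0.199] pointing down, gripper open.
Joint ranges: [-2.91, 2.91], [-0.3, 2.13], [-1.5, 1.42], [0.17, 2.43], [-1.26, 4.41], [0.16, 1.93], [-2.52, 2.52]. Speed limits (rad/s): [1.89, 1.89, 2.39, 2.39, 3.01, 3.01, 3.01].

INTERFACE

Orientations are given as [roll, pitch, yaw] about the fixed x, y, z axes, in that order (R = Rz(yaw) Ry(pitch) Rx(roll)).
In Python, from workcell import monitor, optics, job_done gives the robot as it stands.
- The arm moves only by the shell command python3 -m handwheel 'ROWS' [FORCE]. ROWS is JSON, a list of rows, each an object of numbers: "dx", "dy", "dz": the shift along the tool's x, y, z in cm; "wx", "wy", "wz": the turn, a rotation vector about the tool's x, y, z in rad; "claw": the opening in per cent of the stroke, from 0 (shut) to 100 (fully open). A call has 1 to 8 rows; each row shifts and turns the commanded pose from where the row before left it, along the tool's axes as they then stand; what a row does not reach is not made up. A row lasts 1/8 s, in which the tool goes at most 62.5 mm and 10.7 degrees, less where a joint would pass 70% of its speed; a pose out of reach is approached as far as the arm can. A call with a gripper value outside its range is refused whole. The fingers move at their own pace and stop on an object; FORCE is the grip in N (left out, the last holds). Time passes only in rows, so rows that do not move let the fingers close. It gives the time, the measured TCP pose, the force, the opening and the grip force at its end, in the units of the state.
- monitor.observe(): the state, without advancing time (a new reading comes with each control period).
- optics.grab_frame(name): name is "side" or "top"; returns a dict with "frame" (400x640x3 uint8, blue, green, red), "fovy" (degrees; the focal length in pixels is half the picture's height over the tangent of half this angle, whatever the lens; pixels are square), "cx", "cy" (the principal point, pixels), "R" (3x3) and "t" (3): a world point X has camera coordinates R X + t. Camera axes: x right, y down, z forward; pixel columns grow to the right and rows downward; lengths in m; the calibration is good to about 2 mm. A picture is of the moment at which its call begins. There is no depth.
- job_done(): hands the job in; it is judged then, once.
Trained networks look in the newest picture that a camera, given by its name, has taken for a name from the list of things; names that differ only in an ending like _2 or _b are one class to them, and where a whole thing is asked for, a point or a joint stands for the part that bears it (a point fixed in the world has none). Each returns a list of dicts, best first, with "p" (0 to 1); they miss things now and then, are a little off and sometimes report something else, mostly with a low value. They report only what shows in the picture. A call takes as long as a camera call. They do not tell look-alikes from the thing itself.
- optics.masks_of(name, camera): "region" (400x640 bool, what is visible of it) and "rect" ([left, top, width, height] in pixels, round what is visible of it).
The state is a dict: "clock": time; "qpos": joint angles; "qd": joint speeds; "joint_efforts": joint torques, N m; "position": TCP position; "tool_rot": TCP orientation; "force": force on the tool from outside, world axes, zero at the start; "moment": the same for the moment, N m; "grip_width": finger opening in m; "finger_force": force on a finger pad.
Only numpy, scipy, OpenCV 4.12 (cv2) and the standard library are available. Lean on these libraries where they do the work, as an engineer would, in place of code of your own. Each camera call takes 0.05 s, during which the arm holds its last target. There are 200 camera calls.

TASK

Lay the black touchstone lengthwise on the bed of the stone holder, between the end stop and the sprung pad, and let go of it. Then wind the holder's knob clockwise until the stone is up against the stop and you feel the pad begin to press on it, and from there go on for exactly two more clicks of the ratchet: fewer and the stone works loose under the rubbing, more and its edge chips. Ease the knob back on to the pawl rather than letting it spring back, let go, and leave the other things on the table where they are.

Things in the scene. Friction and masses are not known exactly. Their poses are not given: they have to be found in the camera images.
- stone_mid (a point): centre (half-way up) of the touchstone, a loose flat black slab 42 x 95 x 16 mm, 0.2 kg, with thin streaks on its upper face; its x runs across the 42 mm width, y along the 95 mm length, z up. It lies flat on the table at the start. The battery pack lying near it is thicker and shorter.
- touchstone: the touchstone as a whole; this origin is the centre of its underside, axes as at stone_mid
- bed_mid (a point): where the middle of the stone goes: on top of the holder's bed, a rail 34 mm wide, 26 mm above the table. y runs along the bed from the knob end to the end stop, x across, z up. The pad's face is 51.5 mm away at -y at the start. The stop's face is 51.5 to 66.5 mm away at +y: it is set by hand and not measured. So the gap is 8 to 23 mm longer than the stone.
- holder: the fixed grey and steel holder, 247 mm long; origin on the table, 11.5 mm at -y from below bed_mid, same axes. Base plate 60 mm wide, its top 8 mm above the table. Pad and end stop are 40 mm wide and stand 10 mm above the bed, lower than the stone's top. Gear housing at the -y end, 36 mm high.
- pad: the steel pad that presses on the stone's end; origin mid-face, facing +y of the holder. It moves to +y 16 mm per rad of the knob (4.2 mm a tooth), pushing the loose stone along. When the stone meets the stop the pad halts and the springs behind it yield: 4 N at once, some 4.5 N more per tooth. The right setting leaves about 8 to 12.5 N.
- knob_grip (a point): on the vertical axis of the knob at gripping height, 67.5 mm above the table: a round black ribbed knob, 44 mm in diameter, from 52 to 82 mm above the table, on a steel ratchet wheel 60 mm across. It is 124 mm from bed_mid along -y and 16 mm along +x of the holder. Any yaw of the gripper will do, and the pawl lets one let go and take a fresh hold.
- knob (a joint): turn of knob and ratchet wheel, rad, 0 at the start, growing clockwise from above. 24 teeth: the pawl clicks at 0.262, 0.524, 0.785, 1.047 and so on and holds the wheel there (to 0.015 rad); between teeth it springs back to the last tooth if let go under load. It cannot go back past a click. Greatest turn 2.7.
- pawl (a joint): lift of the sprung pawl, rad: 0 down behind a tooth, climbing to about 0.1 and dropping at each click. Torque at the knob: each tooth takes 0.07 climbing to 0.11 N m and drops at the click; pushing the loose stone adds about 0.02; the pad pressing adds 0.016 N m per N, so some 0.064 as it begins, then 0.27 per rad.
- battery_pack: bystander: black battery pack 44 x 87 x 22 mm, lying flat; origin under its centre
- acid_22: bystander: brown dropper bottle, 29 mm across, 81 mm high, beside the holder; origin under its centre
- acid_18: bystander: brown dropper bottle of the same kind, standing near the front of the table; origin under its centre
- disc_0: bystander: round reference disc 40 mm across, 12 mm high, beside the holder; origin under its centre
- disc_1: bystander: round reference disc of the same size, to the left; origin under its centre
- weight_500: bystander: check weight 38 mm across, 62 mm high; origin under its centre
- weight_200: bystander: check weight 29 mm across, 46 mm high; origin under its centre
There are look-alikes about, which are no part of the job. Of the things like the touchstone, leave any that is white; of the rest the smaller one is meant.

How it is judged:
By the outcome, as a careful person would: the job done as asked, in the order asked, and still so for the second after the job is handed in, with the robot touching nothing.
It also fails if it takes over 72 s, if anything falls off the work surface, if the arm or the gripper's body presses on something with over 40 N, if the wrist force passes 120 N, or if a joint passes its speed limit or range.

## Working session

There is one attempt and no reset: what is moved stays moved. The work goes in short steps, Python scripts to look and compute and a shell command to move; the robot and the scene stay as the last step left them, time stands still between calls to the robot, and variables do not carry over. Pictures are saved under pics/ and viewed, at most 10 in all, crops included, and the job is handed in when it is done.

```bash
mkdir -p pics; cat > h.py <<'E'
import numpy as np, cv2
from workcell import monitor, optics, job_done
from scipy.spatial.transform import Rotation as Ro
def cam(n):
    d=optics.grab_frame(n); f=200/np.tan(np.radians(d["fovy"])/2)
    d["K"]=np.array([[f,0,d["cx"]],[0,f,d["cy"]],[0,0,1]]); d["R"]=np.array(d["R"]); d["t"]=np.array(d["t"]); return d
def proj(d,X):
    c=d["R"]@np.array(X,float)+d["t"]; u=d["K"]@c; return u[:2]/u[2]
def back(d,uv,z):
    r=d["R"].T@np.linalg.inv(d["K"])@np.array([uv[0],uv[1],1.]); o=-d["R"].T@d["t"]
    return o+r*(z-o[2])/r[2]
E
python3 - <<'E'
from h import *
for n in("top","side"):
    d=cam(n); cv2.imwrite(f"pics/{n}0.png",d["frame"]); print(n,d["fovy"],-d["R"].T@d["t"])
    for k in("touchstone","holder","knob","battery_pack","pad","pawl"):
        for m in optics.masks_of(k,n)[:4]:
            r=cv2.minAreaRect(cv2.findNonZero(m["region"].astype(np.uint8)))
            c=np.mean(np.argwhere(m["region"]),0)[::-1]
            print(k,round(m["p"],2),m["rect"],np.round(r[0]),np.round(r[1]),round(r[2]),c.round(1),back(d,c,.016).round(3))
s=monitor.observe();print({k:np.round(v,3) for k,v in s.items()})
E
```

```text
top 49.08026407510684 [0.29740033 0.08043377 1.17527243]
touchstone 0.93 [235.7, 220.6, 35.9, 22.2] [254. 235.] [18. 36.] 74 [254.1 234.4] [0.431 0.274 0.016]
touchstone 0.93 [219.6, 180.2, 34.2, 18.6] [237. 190.] [16. 37.] 84 [237.1 190. ] [0.549 0.331 0.016]
touchstone 0.84 [303.9, 243.5, 24.1, 47.2] [316. 266.] [48. 21.] 82 [316.4 265.7] [0.358 0.103 0.016]
touchstone 0.26 [372.3, 182.7, 2.7, 14.2] [374. 189.] [ 6. 12.] 8 [373.7 188.7] [ 0.573 -0.04   0.016]
holder 0.73 [318.0, 169.9, 96.3, 37.9] [366. 186.] [96. 33.] 4 [371.9 189.4] [ 0.571 -0.035  0.016]
knob 0.59 [392.0, 173.4, 17.8, 21.2] [399. 182.] [21. 20.] 90 [399.1 182.8] [ 0.594 -0.108  0.016]
battery_pack 0.8 [262.6, 139.3, 30.8, 31.9] [278. 155.] [32. 17.] 27 [278.  154.9] [0.654 0.227 0.016]
battery_pack 0.51 [191.7, 177.9, 14.6, 14.9] [200. 183.] [14. 14.] 90 [199.8 182.9] [0.563 0.434 0.016]
pad 0.45 [386.8, 170.7, 23.1, 22.7] [399. 182.] [21. 20.] 90 [399.1 182.8] [ 0.594 -0.108  0.016]
pad 0.4 [371.8, 186.5, 4.8, 13.0] [373. 189.] [12.  4.] 90 [373.1 189.6] [ 0.571 -0.038  0.016]
pad 0.17 [379.2, 257.6, 16.0, 16.8
[... 652 characters left out ...]
18.9, 23.4] [300. 161.] [20. 17.] 90 [299.  161.3] [ 0.586 -0.154  0.016]
pad 0.39 [297.7, 179.4, 12.2, 0.5] [304. 181.] [ 4. 11.] 90 [303.4 181.1] [ 0.569 -0.055  0.016]
{'clock': np.float64(0.7), 'qpos': array([-1.281,  0.521, -0.036,  1.599,  0.021,  1.021, -0.113]), 'qd': array([-0.002, -0.001, -0.   , -0.001,  0.002, -0.002,  0.001]), 'joint_efforts': array([-1.0000e-03, -9.2669e+01,  1.9780e+00, -3.7023e+01,  1.8000e-02,
        1.0000e-03,  0.0000e+00]), 'position': array([0.22 , 0.585, 0.2  ]), 'tool_rot': array([3.142, 0.   , 2.782]), 'force': array([ 0.589, -0.253,  0.012]), 'moment': array([ 0.023, -0.06 ,  0.048]), 'finger_force': np.float64(0.0), 'grip_width': np.float64(0.086)}
```

View pics/top0.png

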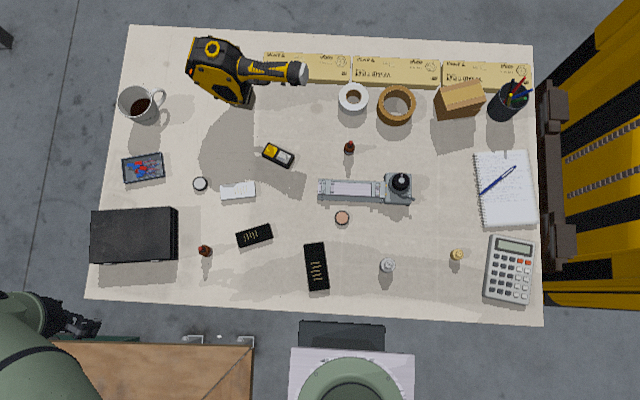

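View pics/side0.png

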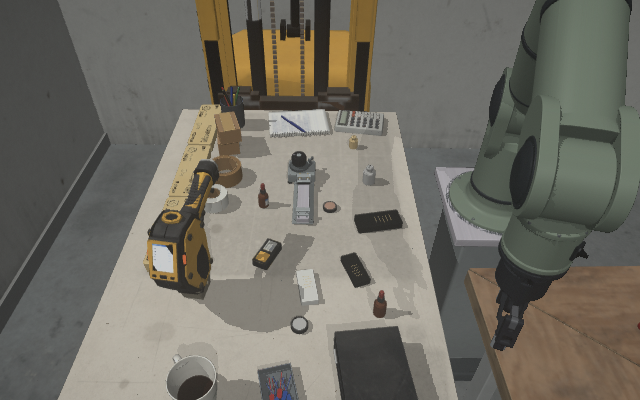

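Top view: stone-like things are white (237,190), small black with streaks (254,235), and large black (316,266). The white one is ruled out and (254,235) is the smaller of the rest, so it is the target. The holder spans (318–412, 172–206) with the knob at (399,182). I'll confirm in a crop.

```bash
python3 - <<'E'
from h import *
d=cam("top"); f=d["frame"]
a=cv2.resize(f[215:295,225:335],None,fx=7,fy=7,interpolation=cv2.INTER_CUBIC)[:, :770]
b=cv2.resize(f[160:220,310:420],None,fx=7,fy=7,interpolation=cv2.INTER_CUBIC)
cv2.imwrite("pics/crop1.png",cv2.resize(np.vstack([a,b]),(471,600),interpolation=cv2.INTER_AREA) if 0 else b)
cv2.imwrite("pics/crop0.png",a)
for m in optics.masks_of("touchstone","top")[:3]:
    c=cv2.boxPoints(cv2.minAreaRect(cv2.findNonZero(m["region"].astype(np.uint8))))
    P=np.array([back(d,p,.014)[:2] for p in c]); print(P.round(4).tolist(),np.linalg.norm(P[1]-P[0]),np.linalg.norm(P[2]-P[1]),P.mean(0))
    e=[P[1]-P[0],P[2]-P[1]]; e=max(e,key=np.linalg.norm); print("long-axis angle",np.arctan2(e[1],e[0]))
s=cam("side")
for m in optics.masks_of("touchstone","side")[:3]:
    c=cv2.boxPoints(cv2.minAreaRect(cv2.findNonZero(m["region"].astype(np.uint8))))
    P=np.array([back(s,p,.010)[:2] for p in c]); print("side",P.mean(0))
E
```

```text
[[0.431, 0.3267], [0.4671, 0.2373], [0.4269, 0.2204], [0.3912, 0.3092]] 0.09637045548415671 0.043654514891268585 [0.42906365 0.27341879]
long-axis angle -1.1864399020535412
[[0.4137, 0.1423], [0.4239, 0.087], [0.3041, 0.0651], [0.2943, 0.1193]] 0.05625863785205889 0.12173780935979454 [0.35898114 0.1034201 ]
long-axis angle -2.960674416139532
[[0.5623, 0.3822], [0.5786, 0.286], [0.5346, 0.2774], [0.5185, 0.373]] 0.09759674010658277 0.04480112896692062 [0.54850171 0.32963831]
long-axis angle -1.403831684683393
side [0.35639412 0.10546176]
side [0.43023102 0.27759565]
```

View pics/crop0.png

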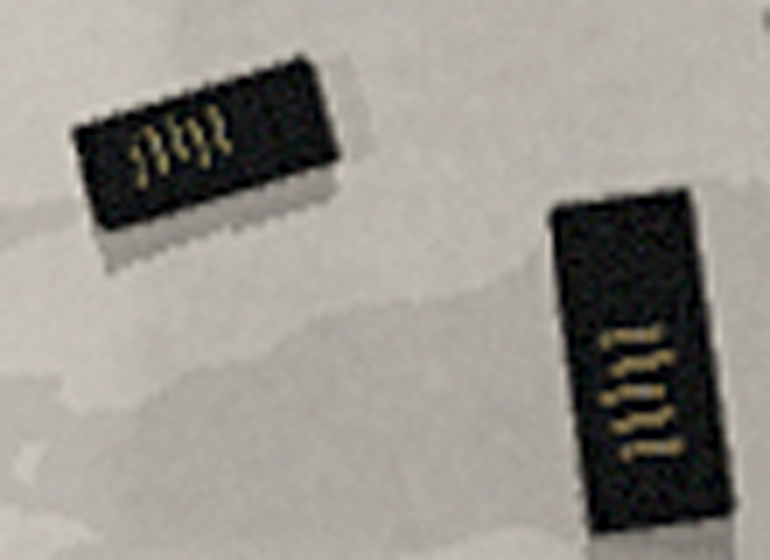

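View pics/crop1.png

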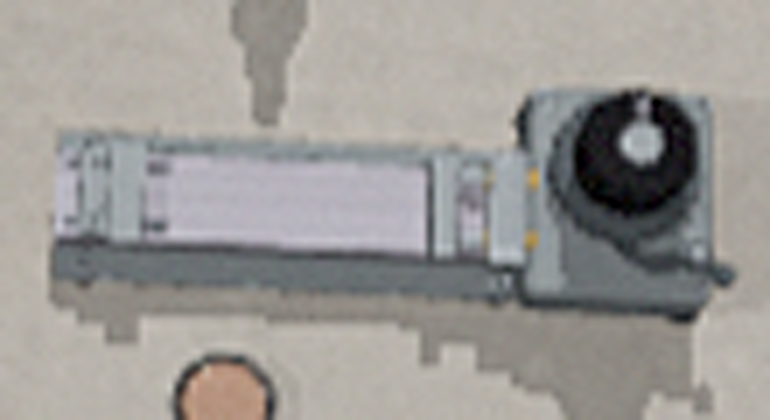

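Crop 0 confirms it: the small slab at crop (205,145), i.e. image (254,236), measures 96×44 mm, against 122×56 for the other black one. It is the touchstone. Crop 1 shows the pad face at crop x≈430, the stop face at x≈145 and the knob centre at (634,152). Next I'll fit the holder pose and work out the first move.

```bash
cat >> h.py <<'E'
def go(x,y,z,yaw=None):
    s=monitor.observe(); p=np.array(s["position"]); R=Ro.from_euler("xyz",s["tool_rot"]).as_matrix()
    print("t",round(s["clock"],2),"p",p.round(4),"rpy",np.round(s["tool_rot"],3),"F",np.round(s["force"],1),"w",round(s["grip_width"],4),"ff",round(s["finger_force"],1))
    if yaw is not None:
        dR=R.T@Ro.from_euler("xyz",[np.pi,0,yaw]).as_matrix(); print("w",Ro.from_matrix(dR).as_rotvec().round(3)); R=R@dR
    print("d cm (after turn)",(R.T@(np.array([x,y,z])-p)*100).round(2))
E
python3 - <<'E'
from h import *
from scipy.optimize import least_squares
d=cam("top")
c=lambda p:(np.array(p)+.5)/7-.5+np.array([310,160])
def W(v,x,y,z):
    a=v[2]; return [v[0]+x*np.cos(a)-y*np.sin(a),v[1]+x*np.sin(a)+y*np.cos(a),z]
def loc(v,p,z):
    q=back(d,c(p),z)[:2]-v[:2]; a=v[2]; return np.array([q[0]*np.cos(a)+q[1]*np.sin(a),-q[0]*np.sin(a)+q[1]*np.cos(a)])
def res(v):
    r=[]
    for p in[(160,154),(415,164)]: r.append(loc(v,p,.026)[0]-.017)
    for p in[(150,241),(415,256)]: r.append(loc(v,p,.026)[0]+.017)
    r+=list(loc(v,(634.5,152.5),.082)-[.016,-.124]); r.append(loc(v,(432,205),.036)[1]+.0515)
    return r
o=least_squares(res,[.57,.02,-.04]); v=o.x; print(v.round(4),(np.array(o.fun)*1e3).round(1))
print("stop",loc(v,(145,195),.036),"knob",W(v,.016,-.124,0))
s=cam("side")
m=optics.masks_of("knob","side")[0]; cc=np.mean(np.argwhere(m["region"]),0)[::-1]; print(cc, proj(s,W(v,.016,-.124,.067)))
im=[]
for q,z0,(x0,y0) in((d,7,(310,160)),(s,7,(265,140))):
    k=cv2.resize(q["frame"][y0:y0+(60 if q is d else 85),x0:x0+(110 if q is d else 60)],None,fx=7,fy=7,interpolation=cv2.INTER_CUBIC)
    P=lambda X:tuple(int(t) for t in (proj(q,X)-[x0,y0]+.5)*7-.5)
    for (x,y,z) in[(.017,-.045,.026),(.017,.05,.026),(-.017,-.045,.026),(-.017,.05,.026),(.02,-.0515,.036),(-.02,-.0515,.036),(.016,-.124,.082),(.016+.022,-.124,.082),(.016-.022,-.124,.082),(.03,.112,.008),(-.03,.112,.008),(-.03,0,.008)]:
        cv2.circle(k,P(W(v,x,y,z)),3,(0,0,255),-1)
    im.append(k)
h=max(i.shape[0] for i in im); im=[cv2.copyMakeBorder(i,0,h-i.shape[0],0,0,cv2.BORDER_CONSTANT) for i in im]
k=np.hstack(im); f=min(800/k.shape[1],600/k.shape[0]); cv2.imwrite("pics/ov.png",cv2.resize(k,None,fx=f,fy=f,interpolation=cv2.INTER_AREA))
go(.43,.275,.2,1.955)
E
```

```text
[ 0.5671  0.0222 -0.0074] [-0.1  2.2 -0.7 -0.  -1.4  1.8 -1.8]
stop [-0.00206276  0.0560615 ] knob [np.float64(0.5821877837896503), np.float64(-0.10195678366902079), 0]
[298.41438356 161.73630137] [299.48128921 158.24688219]
t 1.05 p [0.22   0.585  0.1995] rpy [ 3.142 -0.     2.782] F [-0.5  0.4  0.7] w 0.0854 ff 0.0
w [ 0.    -0.     0.827]
d cm (after turn) [-36.61   7.85  -0.05]
```

View pics/ov.png

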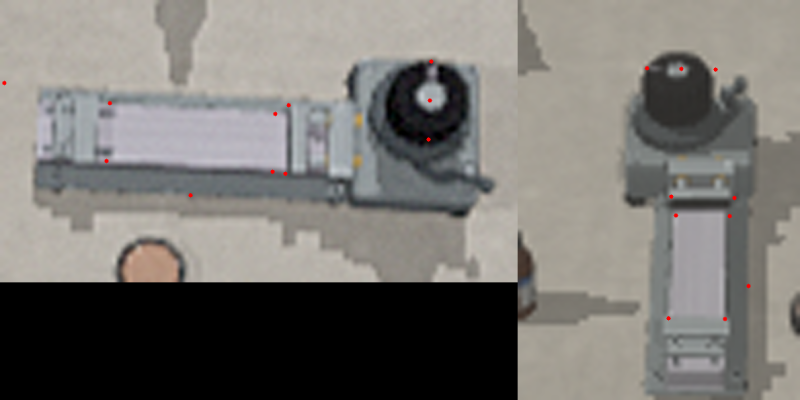

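The overlay agrees with both cameras to within about 2 mm: the bed edges, the pad edge and the knob top at (430,100) in the left half all sit on their parts. The stop face is at about +56 mm. Moving.

```bash
python3 -m handwheel '[{"wz":0.165,"claw":100},{"wz":0.165},{"wz":0.165},{"wz":0.165},{"wz":0.167}]' 40; python3 -m handwheel '[{"dx":-4.6,"dy":1},{"dx":-4.6,"dy":1},{"dx":-4.6,"dy":1},{"dx":-4.6,"dy":1},{"dx":-4.6,"dy":1},{"dx":-4.6,"dy":1},{"dx":-4.6,"dy":1},{"dx":-4.4,"dy":0.9}]'; python3 -c "
from h import *
go(.43,.275,.05,1.955)"
```

```text
t 1.05 p [0.22   0.585  0.1995] rpy [ 3.142 -0.     2.782] F [-0.5  0.4  0.7] w 0.0854 ff 0.0
w [ 0.    -0.     0.827]
d cm (after turn) [-36.61   7.85  14.95]schema error: expected keys dx, dy, dz, wx, wy, wz, claw
schema error: expected keys dx, dy, dz, wx, wy, wz, claw
```

```bash
python3 -m handwheel '[{"dx":0,"dy":0,"dz":0,"wx":0,"wy":0,"wz":0.165,"claw":100},{"dx":0,"dy":0,"dz":0,"wx":0,"wy":0,"wz":0.165,"claw":100},{"dx":0,"dy":0,"dz":0,"wx":0,"wy":0,"wz":0.165,"claw":100},{"dx":0,"dy":0,"dz":0,"wx":0,"wy":0,"wz":0.165,"claw":100},{"dx":0,"dy":0,"dz":0,"wx":0,"wy":0,"wz":0.167,"claw":100}]' 40; python3 -m handwheel '[{"dx":-4.6,"dy":1,"dz":0,"wx":0,"wy":0,"wz":0,"claw":100},{"dx":-4.6,"dy":1,"dz":0,"wx":0,"wy":0,"wz":0,"claw":100},{"dx":-4.6,"dy":1,"dz":0,"wx":0,"wy":0,"wz":0,"claw":100},{"dx":-4.6,"dy":1,"dz":0,"wx":0,"wy":0,"wz":0,"claw":100},{"dx":-4.6,"dy":1,"dz":0,"wx":0,"wy":0,"wz":0,"claw":100},{"dx":-4.6,"dy":1,"dz":0,"wx":0,"wy":0,"wz":0,"claw":100},{"dx":-4.6,"dy":1,"dz":0,"wx":0,"wy":0,"wz":0,"claw":100},{"dx":-4.4,"dy":0.9,"dz":0,"wx":0,"wy":0,"wz":0,"claw":100}]'; python3 -c "
from h import *
go(.43,.275,.05,1.955)"
```

```text
clock: 1.68
position: [0.2201, 0.585, 0.1995]
tool_rot: [3.142, -0.0, 1.949]
force: [0.0, 0.2, -0.1]
grip_width: 0.0855
finger_force: 0.0
clock: 2.68
position: [0.4313, 0.2739, 0.1997]
tool_rot: [3.141, -0.0, 1.955]
force: [0.2, 0.5, 0.7]
grip_width: 0.0856
finger_force: 0.0
t 2.67 p [0.4313 0.2739 0.1997] rpy [ 3.141 -0.     1.955] F [0.2 0.5 0.7] w 0.0856 ff 0.0
w [ 0. -0. -0.]
d cm (after turn) [ 0.15 -0.07 14.97]
```

```bash
python3 -m handwheel '[{"dx":0.15,"dy":-0.07,"dz":4,"wx":0,"wy":0,"wz":0,"claw":100},{"dx":0,"dy":0,"dz":4,"wx":0,"wy":0,"wz":0,"claw":100},{"dx":0,"dy":0,"dz":4,"wx":0,"wy":0,"wz":0,"claw":100},{"dx":0,"dy":0,"dz":3,"wx":0,"wy":0,"wz":0,"claw":75},{"dx":0,"dy":0,"dz":2.5,"wx":0,"wy":0,"wz":0,"claw":70},{"dx":0,"dy":0,"dz":1.3,"wx":0,"wy":0,"wz":0,"claw":70},{"dx":0,"dy":0,"dz":0.7,"wx":0,"wy":0,"wz":0,"claw":65},{"dx":0,"dy":0,"dz":0,"wx":0,"wy":0,"wz":0,"claw":65}]'; python3 -c "
from h import *
go(.43,.275,.004,1.955)
d=cam('side'); c=proj(d,[.43,.275,.02]); x,y=int(c[0]),int(c[1]); cv2.imwrite('pics/g.png',cv2.resize(d['frame'][y-40:y+40,x-50:x+50],None,fx=6,fy=6,interpolation=cv2.INTER_CUBIC))"
```

```text
clock: 3.68
position: [0.4293, 0.2764, 0.0047]
tool_rot: [3.141, -0.0, 1.955]
force: [1.0, -0.2, 0.6]
grip_width: 0.0556
finger_force: 0.0
t 3.67 p [0.4293 0.2764 0.0047] rpy [ 3.141 -0.     1.955] F [ 1.  -0.2  0.6] w 0.0556 ff 0.0
w [ 0. -0. -0.]
d cm (after turn) [-0.16  0.01  0.07]
```

View pics/g.png

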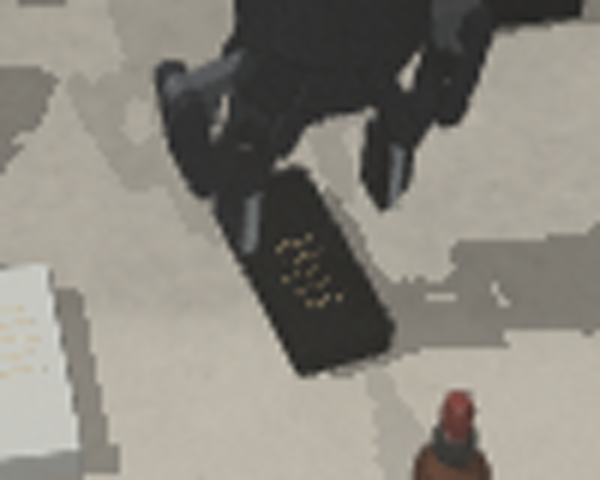

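The side crop shows the fingertips at (250,240) and (388,205) straddling the stone. It may sit slightly off along its length, so I'll check the numbers.

```bash
python3 - <<'E'
from h import *
L=np.array([-.375,.927,0]);S=np.array([.927,.375,0])
for n in("side","top"):
    d=cam(n); c=proj(d,[.43,.275,.02]); o=np.array([int(c[0])-50,int(c[1])-40])
    P=lambda X:((proj(d,X)-o)*6).round().tolist() if n=="side" else proj(d,X).round(1).tolist()
    t=np.array([.4293,.2764,.005])
    print(n,"tips",P(t+.028*S),P(t-.028*S))
    for q in ([.43,.2755,.016],):
        q=np.array(q); print("stone corners",[P(q+a*.0475*L+b*.021*S) for a,b in((1,1),(1,-1),(-1,-1),(-1,1))])
    for m in optics.masks_of("touchstone",n):
        p=cv2.findNonZero(m["region"].astype(np.uint8)); print(round(m["p"],2),m["rect"],(cv2.boxPoints(cv2.minAreaRect(p))).round(1).tolist())
E
```

```text
side tips [239.0, 285.0] [360.0, 248.0]
stone corners [[303.0, 347.0], [396.0, 318.0], [298.0, 154.0], [208.0, 181.0]]
0.7 [344.4, 252.7, 25.7, 38.3] [[339.20001220703125, 259.3999938964844], [355.5, 250.60000610351562], [372.0, 281.3999938964844], [355.79998779296875, 290.1000061035156]]
0.64 [378.6, 209.0, 24.5, 20.4] [[379.0, 228.0], [379.0, 210.0], [402.0, 210.0], [402.0, 228.0]]
top tips [250.6, 225.5] [256.7, 245.2]
stone corners [[234.0, 232.8], [238.5, 247.8], [272.8, 236.3], [268.1, 221.5]]
0.96 [304.5, 241.1, 24.2, 48.1] [[304.20001220703125, 242.3000030517578], [325.5, 240.3000030517578], [329.79998779296875, 287.8999938964844], [308.5, 289.8999938964844]]
0.62 [255.9, 224.3, 19.1, 15.7] [[253.8000030517578, 226.10000610351562], [269.0, 221.5], [273.70001220703125, 237.5], [258.6000061035156, 242.0]]
0.61 [248.4, 179.4, 4.6, 13.8] [[247.5, 182.3000030517578], [251.5, 179.5], [257.79998779296875, 188.3000030517578], [253.8000030517578, 191.10000610351562]]
```

```bash
python3 -m handwheel '[{"dx":0,"dy":0,"dz":0.1,"wx":0,"wy":0,"wz":0,"claw":55},{"dx":0,"dy":0,"dz":0,"wx":0,"wy":0,"wz":0,"claw":40},{"dx":0,"dy":0,"dz":0,"wx":0,"wy":0,"wz":0,"claw":40},{"dx":0,"dy":0,"dz":0,"wx":0,"wy":0,"wz":0,"claw":40},{"dx":0,"dy":0,"dz":0,"wx":0,"wy":0,"wz":0,"claw":40}]' 40
```

```text
clock: 4.55
position: [0.4292, 0.2763, 0.0035]
tool_rot: [-3.142, 0.0, 1.955]
force: [0.1, 0.4, -0.1]
grip_width: 0.0341
finger_force: 0.0
```

```bash
python3 -m handwheel '[{"dx":0,"dy":0,"dz":-0.5,"wx":0,"wy":0,"wz":0,"claw":65},{"dx":0,"dy":0,"dz":0,"wx":0,"wy":0,"wz":0,"claw":65},{"dx":0,"dy":0,"dz":0,"wx":0,"wy":0,"wz":0,"claw":65},{"dx":0,"dy":0,"dz":0.5,"wx":0,"wy":0,"wz":0,"claw":65},{"dx":0,"dy":0,"dz":0.4,"wx":0,"wy":0,"wz":0,"claw":65},{"dx":0,"dy":0,"dz":0.4,"wx":0,"wy":0,"wz":0,"claw":65}]'; python3 -c "
from h import *
go(.43,.275,.004,1.955)
a=[]
for n,s in(('side',6),('top',6)):
    d=cam(n); c=proj(d,[.43,.275,.02]); x,y=int(c[0]),int(c[1]); a.append(cv2.resize(d['frame'][y-35:y+35,x-33:x+33],None,fx=s,fy=s,interpolation=cv2.INTER_CUBIC))
cv2.imwrite('pics/g2.png',np.hstack(a))"
```

```text
clock: 5.3
position: [0.4291, 0.2762, -0.005]
tool_rot: [-3.141, 0.0, 1.955]
force: [0.1, -0.6, -0.8]
grip_width: 0.0555
finger_force: 0.0
t 5.3 p [ 0.4291  0.2762 -0.005 ] rpy [-3.141  0.     1.955] F [ 0.1 -0.6 -0.8] w 0.0555 ff 0.0
w [-0.  0. -0.]
d cm (after turn) [-0.15  0.04 -0.9 ]
```

View pics/g2.png

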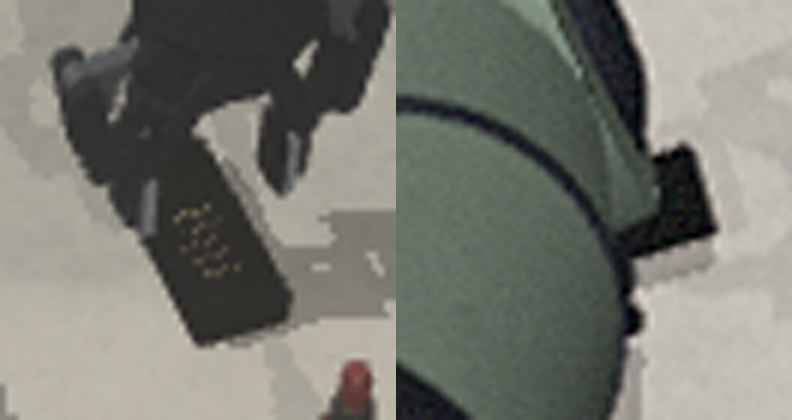

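The fingertips are still about level with the stone's top: left (145,232), right (285,195). I'll go lower, watching the force.

```bash
python3 -m handwheel '[{"dx":0,"dy":0,"dz":0.4,"wx":0,"wy":0,"wz":0,"claw":65},{"dx":0,"dy":0,"dz":0.3,"wx":0,"wy":0,"wz":0,"claw":65},{"dx":0,"dy":0,"dz":0,"wx":0,"wy":0,"wz":0,"claw":65}]';python3 -m handwheel '[{"dx":0,"dy":0,"dz":0,"wx":0,"wy":0,"wz":0,"claw":52},{"dx":0,"dy":0,"dz":0,"wx":0,"wy":0,"wz":0,"claw":40},{"dx":0,"dy":0,"dz":0,"wx":0,"wy":0,"wz":0,"claw":40},{"dx":0,"dy":0,"dz":0,"wx":0,"wy":0,"wz":0,"claw":40}]' 40
```

```text
clock: 5.78
position: [0.4291, 0.2762, -0.0117]
tool_rot: [-3.141, 0.0, 1.955]
force: [-0.3, 0.1, 0.5]
grip_width: 0.0556
finger_force: 0.0
clock: 6.28
position: [0.4292, 0.2763, -0.0115]
tool_rot: [-3.142, 0.0, 1.955]
force: [-0.6, -0.4, -0.8]
grip_width: 0.0343
finger_force: 0.0
```

```bash
python3 -c "
from h import *
d=cam('side'); c=proj(d,[.43,.275,.02]); x,y=int(c[0]),int(c[1]); k=cv2.resize(d['frame'][y-60:y+40,x-60:x+60],None,fx=6,fy=6,interpolation=cv2.INTER_CUBIC)
k=cv2.convertScaleAbs(k,alpha=1.8,beta=15)
for z in(0,.02,.05,.1):
    p=(proj(d,[.4292,.2763,z])-[x-60,y-60])*6; cv2.circle(k,(int(p[0]),int(p[1])),3,(0,0,255),-1)
cv2.imwrite('pics/g3.png',k)"
```

```text
(no output)
```

View pics/g3.png

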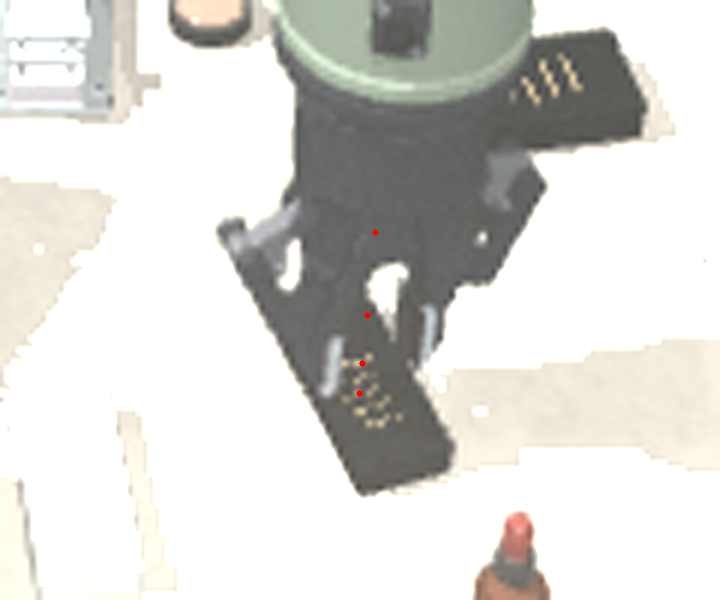

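```bash
python3 -c "
from h import *
d=cam('side'); c=proj(d,[.43,.275,.02]); o=np.array([int(c[0])-60,int(c[1])-60])
S=np.array([.927,.375]);L=np.array([-.375,.927]);t=np.array([.4292,.2763]);st=np.array([.43,.2755])
for z in(.005,.012,.02,.03):
  for p in((327,395),(428,362)):
    b=back(d,o+np.array(p)/6,z)[:2]; print(z,p,b.round(4),'from tcp along S,L mm',((b-t)@S*1e3).round(1),((b-t)@L*1e3).round(1))
for p in ((360,493),(453,452)):
  b=back(d,o+np.array(p)/6,.005)[:2]; print('stone end',((b-st)@S*1e3).round(1),((b-st)@L*1e3).round(1))
s=monitor.observe(); print(s['qpos'].round(4) if hasattr(s['qpos'],'round') else s['qpos'])
"
```

```text
0.005 (327, 395) [0.4434 0.2813] from tcp along S,L mm 15.1 -0.7
0.005 (428, 362) [0.3999 0.2627] from tcp along S,L mm -32.3 -1.6
0.012 (327, 395) [0.4441 0.287 ] from tcp along S,L mm 17.8 4.4
0.012 (428, 362) [0.4008 0.2685] from tcp along S,L mm -29.2 3.4
0.02 (327, 395) [0.4448 0.2936] from tcp along S,L mm 21.0 10.2
0.02 (428, 362) [0.402  0.2752] from tcp along S,L mm -25.6 9.2
0.03 (327, 395) [0.4458 0.3018] from tcp along S,L mm 24.9 17.4
0.03 (428, 362) [0.4034 0.2836] from tcp along S,L mm -21.2 16.5
stone end 23.2 51.3
stone end -21.3 46.1
[-0.7895  0.6909  0.1374  2.0408 -0.2142  0.4231 -0.1037]
```

The tips appear to be about 20 mm up: the light pad strips end at (327,395) and (428,362). Opening again and feeling downwards in small steps.

```bash
python3 -m handwheel '[{"dx":0,"dy":0,"dz":-0.5,"wx":0,"wy":0,"wz":0,"claw":70},{"dx":0,"dy":0,"dz":0,"wx":0,"wy":0,"wz":0,"claw":70},{"dx":0,"dy":0,"dz":0,"wx":0,"wy":0,"wz":0,"claw":70},{"dx":0,"dy":0.3,"dz":0.5,"wx":0,"wy":0,"wz":0,"claw":70},{"dx":0,"dy":0,"dz":0.3,"wx":0,"wy":0,"wz":0,"claw":70},{"dx":0,"dy":0,"dz":0.3,"wx":0,"wy":0,"wz":0,"claw":70},{"dx":0,"dy":0,"dz":0,"wx":0,"wy":0,"wz":0,"claw":70}]';python3 -m handwheel '[{"dx":0,"dy":0,"dz":0.2,"wx":0,"wy":0,"wz":0,"claw":70},{"dx":0,"dy":0,"dz":0.2,"wx":0,"wy":0,"wz":0,"claw":70},{"dx":0,"dy":0,"dz":0,"wx":0,"wy":0,"wz":0,"claw":70}]'; python3 -m handwheel '[{"dx":0,"dy":0,"dz":0,"wx":0,"wy":0,"wz":0,"claw":52},{"dx":0,"dy":0,"dz":0,"wx":0,"wy":0,"wz":0,"claw":42},{"dx":0,"dy":0,"dz":0,"wx":0,"wy":0,"wz":0,"claw":42},{"dx":0,"dy":0,"dz":0,"wx":0,"wy":0,"wz":0,"claw":42}]' 40
```

```text
clock: 7.25
position: [0.4318, 0.2773, -0.0178]
tool_rot: [-3.141, 0.0, 1.955]
force: [0.0, 0.7, -0.5]
grip_width: 0.0595
finger_force: 0.0
clock: 7.62
position: [0.4319, 0.2774, -0.0216]
tool_rot: [-3.141, 0.0, 1.955]
force: [-0.0, -0.1, 0.6]
grip_width: 0.0599
finger_force: 0.0
clock: 8.12
position: [0.432, 0.2775, -0.0212]
tool_rot: [3.142, -0.0, 1.955]
force: [-2.0, -0.5, 8.8]
grip_width: 0.0404
finger_force: 39.3
```

Gripped at 40 mm with the TCP reading −21 mm, so the tips sit about 20 mm behind the reported TCP. Lifting.

```bash
python3 -m handwheel '[{"dx":0,"dy":0,"dz":-0.5,"wx":0,"wy":0,"wz":0,"claw":40},{"dx":0,"dy":0,"dz":-1.5,"wx":0,"wy":0,"wz":0,"claw":40},{"dx":0,"dy":0,"dz":-3,"wx":0,"wy":0,"wz":0,"claw":40},{"dx":0,"dy":0,"dz":-4,"wx":0,"wy":0,"wz":0,"claw":40},{"dx":0,"dy":0,"dz":-3,"wx":0,"wy":0,"wz":0,"claw":40},{"dx":0,"dy":0,"dz":0,"wx":0,"wy":0,"wz":0,"claw":40}]' 60; python3 - <<'E'
from h import *
go(.567,.022,.1,1.563)
s=monitor.observe(); p=np.array(s["position"]); a=s["tool_rot"][2]
L=np.array([np.cos(a),np.sin(a),0]); S=np.array([np.sin(a),-np.cos(a),0])
for n in("side","top"):
    d=cam(n)
    for m in optics.masks_of("touchstone",n):
        q=cv2.minAreaRect(cv2.findNonZero(m["region"].astype(np.uint8))); B=cv2.boxPoints(q)
        print(n,round(m["p"],2),np.round(q[0],1),np.round(q[1],1),B.round(0).tolist())
    for h in(.10,.12,.14):
        q=np.r_[p[:2],h]; print("  exp",h,[proj(d,q+u*.0475*L+v*.021*S).round(0).tolist() for u,v in((0,0),(1,1),(1,-1),(-1,-1),(-1,1))])
E
```

```text
clock: 8.88
position: [0.433, 0.2782, 0.1012]
tool_rot: [3.138, -0.001, 1.955]
force: [0.7, 0.2, -2.8]
grip_width: 0.0395
finger_force: 60.8
t 8.88 p [0.433  0.2782 0.1012] rpy [ 3.138e+00 -1.000e-03  1.955e+00] F [ 0.7  0.2 -2.8] w 0.0395 ff 60.8
w [ 0.004 -0.002  0.392]
d cm (after turn) [-25.52  13.6    0.12]
side 0.9 [380.7 221.2] [19.4 42.7] [[358.0, 215.0], [400.0, 208.0], [403.0, 227.0], [361.0, 234.0]]
side 0.84 [307.2 286.9] [35.3 18.2] [[295.0, 271.0], [313.0, 268.0], [319.0, 303.0], [301.0, 306.0]]
side 0.62 [359.3 238.6] [31.8 18.8] [[344.0, 229.0], [361.0, 220.0], [375.0, 249.0], [358.0, 257.0]]
side 0.49 [299. 161.] [20. 18.] [[290.0, 151.0], [308.0, 151.0], [308.0, 171.0], [290.0, 171.0]]
  exp 0.1 [[356.0, 244.0], [357.0, 261.0], [373.0, 256.0], [356.0, 229.0], [340.0, 233.0]]
  exp 0.12 [[357.0, 239.0], [357.0, 255.0], [374.0, 250.0], [356.0, 223.0], [340.0, 227.0]]
  exp 0.14 [[357.0, 233.0], [358.0, 249.0], [375.0, 244.0], [357.0, 217.0], [341.0, 222.0]]
top 0.96 [316.4 265.8] [48.1 21.1] [[303.0, 243.0], [324.0, 241.0], [330.0, 288.0], [309.0, 291.0]]
top 0.58 [261.4 224.1] [ 9.8 18.2] [[256.0, 233.0], [257.0, 215.0], [267.0, 215.0], [266.0, 234.0]]
top 0.53 [252.3 187.6] [14.8  6.3] [[246.0, 182.0], [252.0, 180.0], [258.0, 193.0], [253.0, 196.0]]
  exp 0.1 [[247.0, 229.0], [226.0, 227.0], [231.0, 243.0], [268.0, 231.0], [263.0, 215.0]]
  exp 0.12 [[246.0, 228.0], [224.0, 226.0], [229.0, 242.0], [267.0, 230.0], [262.0, 214.0]]
  exp 0.14 [[244.0, 227.0], [223.0, 225.0], [227.0, 242.0], [266.0, 229.0], [261.0, 212.0]]
```

The stone is held centred on the tool to about 2 mm, with its underside at TCP + 21 mm. Turning and carrying it over the bed.

```bash
python3 -m handwheel '[{"dx":0,"dy":0,"dz":0,"wx":0.004,"wy":0,"wz":0.13,"claw":40},{"dx":0,"dy":0,"dz":0,"wx":0,"wy":0,"wz":0.13,"claw":40},{"dx":0,"dy":0,"dz":0,"wx":0,"wy":0,"wz":0.132,"claw":40}]'; python3 -m handwheel '[{"dx":-3.2,"dy":1.7,"dz":0,"wx":0,"wy":0,"wz":0,"claw":40},{"dx":-3.2,"dy":1.7,"dz":0,"wx":0,"wy":0,"wz":0,"claw":40},{"dx":-3.2,"dy":1.7,"dz":0,"wx":0,"wy":0,"wz":0,"claw":40},{"dx":-3.2,"dy":1.7,"dz":0,"wx":0,"wy":0,"wz":0,"claw":40},{"dx":-3.2,"dy":1.7,"dz":0,"wx":0,"wy":0,"wz":0,"claw":40},{"dx":-3.2,"dy":1.7,"dz":0,"wx":0,"wy":0,"wz":0,"claw":40},{"dx":-3.2,"dy":1.7,"dz":0,"wx":0,"wy":0,"wz":0,"claw":40},{"dx":-2.9,"dy":1.7,"dz":0,"wx":0,"wy":0,"wz":0,"claw":40}]'; python3 -c "
from h import *
go(.567,.024,.05,1.563)"
```

```text
clock: 9.45
position: [0.4316, 0.277, 0.0976]
tool_rot: [-3.137, 0.003, 1.558]
force: [-0.4, 0.5, -1.8]
grip_width: 0.0394
finger_force: 60.8
clock: 10.45
position: [0.5658, 0.022, 0.0973]
tool_rot: [-3.136, 0.002, 1.562]
force: [0.2, 0.6, -1.0]
grip_width: 0.039
finger_force: 60.8
t 10.45 p [0.5658 0.022  0.0973] rpy [-3.136e+00  2.000e-03  1.562e+00] F [ 0.2  0.6 -1. ] w 0.039 ff 60.8
w [-0.006  0.002 -0.001]
d cm (after turn) [0.2  0.11 4.73]
```

```bash
python3 -m handwheel '[{"dx":0.2,"dy":0.1,"dz":2.5,"wx":-0.006,"wy":0.002,"wz":0,"claw":40},{"dx":0,"dy":0,"dz":2.5,"wx":0,"wy":0,"wz":0,"claw":40},{"dx":0,"dy":0,"dz":1.5,"wx":0,"wy":0,"wz":0,"claw":40},{"dx":0,"dy":0,"dz":0.5,"wx":0,"wy":0,"wz":0,"claw":40},{"dx":0,"dy":0,"dz":0,"wx":0,"wy":0,"wz":0,"claw":40}]'; python3 - <<'E'
from h import *
go(.567,.024,.006,1.563)
d=cam("side")
c=proj(d,[.567,.024,.04]); x,y=int(c[0]),int(c[1])
k=cv2.resize(d["frame"][y-40:y+40,x-50:x+50],None,fx=7,fy=7,interpolation=cv2.INTER_CUBIC); k=cv2.convertScaleAbs(k,alpha=1.5,beta=10)
z0=monitor.observe()["position"][2]+.021
for X in[(.546,.0715,z0),(.588,.0715,z0),(.546,.0715,z0+.016),(.588,.0715,z0+.016)]:
    p=(proj(d,X)-[x-50,y-40]+.5)*7; cv2.circle(k,(int(p[0]),int(p[1])),3,(0,0,255),-1)
for X in[(.5466,.0783,.036),(.5866,.078,.036)]:
    p=(proj(d,X)-[x-50,y-40]+.5)*7; cv2.circle(k,(int(p[0]),int(p[1])),3,(0,255,0),-1)
cv2.imwrite("pics/place.png",k)
E
```

```text
clock: 11.08
position: [0.567, 0.0253, 0.0284]
tool_rot: [3.139, -0.001, 1.563]
force: [0.8, -0.7, -1.3]
grip_width: 0.0395
finger_force: 60.8
t 11.07 p [0.567  0.0253 0.0284] rpy [ 3.139e+00 -1.000e-03  1.563e+00] F [ 0.8 -0.7 -1.3] w 0.0395 ff 60.8
w [ 0.002 -0.001 -0.   ]
d cm (after turn) [-0.13 -0.    2.24]
```

View pics/place.png

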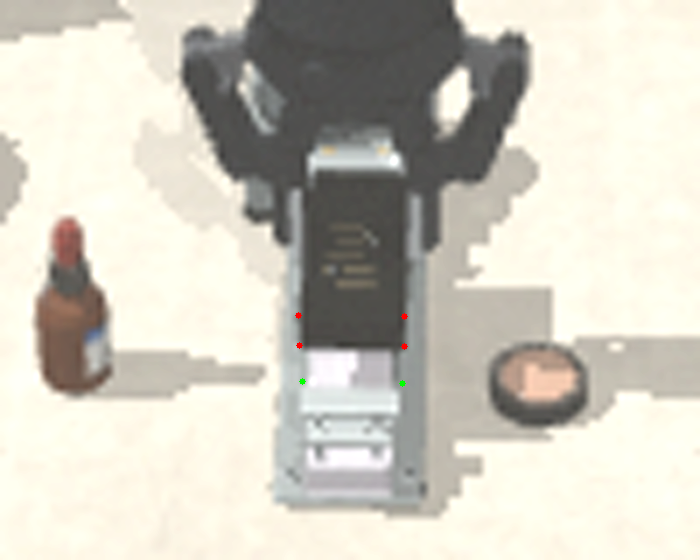

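The side view shows the stone (300–405, 165–347) centred over the bed and clear of the pad above and the stop face at y≈385. Lowering until it touches.

```bash
python3 -m handwheel '[{"dx":0,"dy":0,"dz":1,"wx":0,"wy":0,"wz":0,"claw":40},{"dx":0,"dy":0,"dz":0.8,"wx":0,"wy":0,"wz":0,"claw":40},{"dx":0,"dy":0,"dz":0.2,"wx":0,"wy":0,"wz":0,"claw":40},{"dx":0,"dy":0,"dz":0,"wx":0,"wy":0,"wz":0,"claw":40}]'; python3 -m handwheel '[{"dx":0,"dy":0,"dz":0.15,"wx":0,"wy":0,"wz":0,"claw":40},{"dx":0,"dy":0,"dz":0,"wx":0,"wy":0,"wz":0,"claw":40}]'; python3 -m handwheel '[{"dx":0,"dy":0,"dz":0.15,"wx":0,"wy":0,"wz":0,"claw":40},{"dx":0,"dy":0,"dz":0,"wx":0,"wy":0,"wz":0,"claw":40}]'
```

```text
clock: 11.62
position: [0.5669, 0.0253, 0.0081]
tool_rot: [3.14, -0.001, 1.563]
force: [0.7, -0.7, -2.6]
grip_width: 0.0396
finger_force: 60.8
clock: 11.88
position: [0.5671, 0.0254, 0.0069]
tool_rot: [3.139, -0.001, 1.563]
force: [0.4, -0.4, -1.2]
grip_width: 0.0391
finger_force: 60.8
clock: 12.12
position: [0.567, 0.0254, 0.0053]
tool_rot: [3.139, -0.001, 1.563]
force: [-0.8, -0.5, -2.2]
grip_width: 0.0394
finger_force: 60.8
```

```bash
python3 -m handwheel '[{"dx":0,"dy":0,"dz":0.15,"wx":0,"wy":0,"wz":0,"claw":40},{"dx":0,"dy":0,"dz":0,"wx":0,"wy":0,"wz":0,"claw":40}]'; python3 -m handwheel '[{"dx":0,"dy":0,"dz":0.1,"wx":0,"wy":0,"wz":0,"claw":40},{"dx":0,"dy":0,"dz":0,"wx":0,"wy":0,"wz":0,"claw":40}]'; python3 -m handwheel '[{"dx":0,"dy":0,"dz":0.1,"wx":0,"wy":0,"wz":0,"claw":40},{"dx":0,"dy":0,"dz":0,"wx":0,"wy":0,"wz":0,"claw":40}]'
```

```text
clock: 12.38
position: [0.5671, 0.0254, 0.0049]
tool_rot: [3.139, -0.001, 1.563]
force: [-7.7, 0.3, 25.4]
grip_width: 0.0394
finger_force: 64.2
clock: 12.62
position: [0.5672, 0.0254, 0.0048]
tool_rot: [3.139, -0.002, 1.562]
force: [-13.6, -0.0, 44.6]
grip_width: 0.0391
finger_force: 66.6
clock: 12.88
position: [0.5673, 0.0254, 0.0047]
tool_rot: [3.138, -0.002, 1.562]
force: [-19.6, 0.6, 64.5]
grip_width: 0.0389
finger_force: 69.0
```

Contact is made, though I pressed harder than needed. Easing off, then releasing and rising.

```bash
python3 -m handwheel '[{"dx":0,"dy":0,"dz":-0.15,"wx":0,"wy":0,"wz":0,"claw":40},{"dx":0,"dy":0,"dz":-0.15,"wx":0,"wy":0,"wz":0,"claw":40},{"dx":0,"dy":0,"dz":0,"wx":0,"wy":0,"wz":0,"claw":40}]'; python3 -m handwheel '[{"dx":0,"dy":0,"dz":0,"wx":0,"wy":0,"wz":0,"claw":52},{"dx":0,"dy":0,"dz":0,"wx":0,"wy":0,"wz":0,"claw":70},{"dx":0,"dy":0,"dz":0,"wx":0,"wy":0,"wz":0,"claw":70},{"dx":0,"dy":0,"dz":0,"wx":0,"wy":0,"wz":0,"claw":70},{"dx":0,"dy":0,"dz":-2,"wx":0,"wy":0,"wz":0,"claw":70},{"dx":0,"dy":0,"dz":-5,"wx":0,"wy":0,"wz":0,"claw":70},{"dx":0,"dy":0,"dz":-5,"wx":0,"wy":0,"wz":0,"claw":70},{"dx":0,"dy":0,"dz":0,"wx":0,"wy":0,"wz":0,"claw":70}]' 30; python3 - <<'E'
from h import *
go(.582,-.102,.12,1.563)
d=cam("side")
for m in optics.masks_of("touchstone","side"):
    q=cv2.minAreaRect(cv2.findNonZero(m["region"].astype(np.uint8))); print(round(m["p"],2),m["rect"],np.round(q[0],1),np.round(q[1],1),round(q[2]))
for h in(.026,.042):print([proj(d,[.567+b*.021,.0254+a*.0475,h]).round(1).tolist() for a,b in((1,1),(1,-1),(-1,-1),(-1,1))])
E
```

```text
clock: 13.25
position: [0.5672, 0.0254, 0.0051]
tool_rot: [3.139, -0.001, 1.563]
force: [-1.9, 0.4, 10.3]
grip_width: 0.0392
finger_force: 62.2
clock: 14.25
position: [0.5687, 0.0254, 0.1283]
tool_rot: [3.134, -0.002, 1.563]
force: [0.6, -0.3, -1.4]
grip_width: 0.0597
finger_force: 0.0
t 14.25 p [0.5687 0.0254 0.1283] rpy [ 3.134e+00 -2.000e-03  1.563e+00] F [ 0.6 -0.3 -1.4] w 0.0597 ff 0.0
w [ 0.008 -0.002 -0.   ]
d cm (after turn) [-12.73   1.43   0.83]
0.92 [297.4, 182.5, 11.0, 26.7] [303.5 194.5] [23. 15.] 90
0.78 [357.4, 210.4, 45.3, 24.2] [378.1 220.8] [18.7 45.8] 82
0.74 [294.4, 268.6, 23.1, 35.5] [306.9 286.6] [35.7 18.1] 81
[[295.4, 207.4], [310.3, 207.6], [310.9, 185.7], [296.8, 185.5]]
[[295.3, 203.2], [310.3, 203.4], [310.9, 181.6], [296.7, 181.4]]
```

The stone lies on the bed as planned. Next, move over the knob with the wrist wound back about 1 rad, so that a single hold will do.

```bash
python3 -m handwheel '[{"dx":-3.15,"dy":0.35,"dz":0,"wx":0.008,"wy":-0.002,"wz":0,"claw":75},{"dx":-3.15,"dy":0.35,"dz":0,"wx":0,"wy":0,"wz":0,"claw":75},{"dx":-3.15,"dy":0.35,"dz":0,"wx":0,"wy":0,"wz":0,"claw":75},{"dx":-3.15,"dy":0.3,"dz":0,"wx":0,"wy":0,"wz":0,"claw":75}]' 30;  python3 -m handwheel '[{"dx":0,"dy":0,"dz":0,"wx":0,"wy":0,"wz":-0.17,"claw":75},{"dx":0,"dy":0,"dz":0,"wx":0,"wy":0,"wz":-0.17,"claw":75},{"dx":0,"dy":0,"dz":0,"wx":0,"wy":0,"wz":-0.17,"claw":75},{"dx":0,"dy":0,"dz":0,"wx":0,"wy":0,"wz":-0.17,"claw":75},{"dx":0,"dy":0,"dz":0,"wx":0,"wy":0,"wz":-0.17,"claw":75},{"dx":0,"dy":0,"dz":0,"wx":0,"wy":0,"wz":-0.17,"claw":75},{"dx":0,"dy":0,"dz":0,"wx":0,"wy":0,"wz":0,"claw":75}]'; python3 -c "
from h import *
go(.5815,-.101,.036,2.583); s=monitor.observe(); print(np.round(s['qpos'],3),np.round(s['moment'],3))"
```

```text
clock: 14.85
position: [0.5786, -0.1017, 0.1235]
tool_rot: [-3.134, 0.001, 1.563]
force: [0.1, 1.1, 0.6]
grip_width: 0.0645
finger_force: 0.0
clock: 15.72
position: [0.5786, -0.1009, 0.1237]
tool_rot: [-3.137, -0.006, 2.582]
force: [-0.5, -0.6, 0.4]
grip_width: 0.064
finger_force: 0.0
t 15.72 p [ 0.5786 -0.1009  0.1237] rpy [-3.137 -0.006  2.582] F [-0.5 -0.6  0.4] w 0.064 ff 0.0
w [-0.004 -0.006 -0.001]
d cm (after turn) [-0.25  0.14  8.77]
[ 0.034  0.557  0.052  1.768 -0.036  0.825  1.114] [-0.052 -0.047  0.013]
```

```bash
python3 -m handwheel '[{"dx":-0.25,"dy":0.14,"dz":2.5,"wx":-0.004,"wy":-0.006,"wz":0,"claw":75},{"dx":0,"dy":0,"dz":2.5,"wx":0,"wy":0,"wz":0,"claw":75},{"dx":0,"dy":0,"dz":1.7,"wx":0,"wy":0,"wz":0,"claw":75},{"dx":0,"dy":0,"dz":1,"wx":0,"wy":0,"wz":0,"claw":75},{"dx":0,"dy":0,"dz":0,"wx":0,"wy":0,"wz":0,"claw":75}]'; python3 -m handwheel '[{"dx":0,"dy":0,"dz":0.6,"wx":0,"wy":0,"wz":0,"claw":75},{"dx":0,"dy":0,"dz":0.3,"wx":0,"wy":0,"wz":0,"claw":75},{"dx":0,"dy":0,"dz":0,"wx":0,"wy":0,"wz":0,"claw":75}]'; python3 -c "
from h import *
go(.5815,-.101,.036,2.583); s=monitor.observe(); print(np.round(s['qpos'],3),np.round(s['moment'],3))"
```

```text
clock: 16.35
position: [0.5818, -0.101, 0.0474]
tool_rot: [-3.141, 0.001, 2.582]
force: [-0.1, 0.2, 0.3]
grip_width: 0.064
finger_force: 0.0
clock: 16.73
position: [0.582, -0.101, 0.0389]
tool_rot: [-3.141, 0.002, 2.583]
force: [-0.7, -0.0, 0.1]
grip_width: 0.0643
finger_force: 0.0
t 16.73 p [ 0.582  -0.101   0.0389] rpy [-3.141e+00  2.000e-03  2.583e+00] F [-0.7 -0.   0.1] w 0.0643 ff 0.0
w [-0.     0.002 -0.   ]
d cm (after turn) [ 0.05 -0.03  0.29]
[ 0.043  0.679  0.04   1.814 -0.04   0.648  1.118] [-0.025  0.026 -0.022]
```

```bash
python3 -m handwheel '[{"dx":0,"dy":0,"dz":0.2,"wx":0,"wy":0,"wz":0,"claw":60},{"dx":0,"dy":0,"dz":0,"wx":0,"wy":0,"wz":0,"claw":45},{"dx":0,"dy":0,"dz":0,"wx":0,"wy":0,"wz":0,"claw":40},{"dx":0,"dy":0,"dz":0,"wx":0,"wy":0,"wz":0,"claw":40},{"dx":0,"dy":0,"dz":0,"wx":0,"wy":0,"wz":0,"claw":40}]' 30;  python3 -c "
from h import *
go(.5815,-.101,.036,2.583); s=monitor.observe(); print(np.round(s['qpos'],3),np.round(s['moment'],3))"
```

```text
clock: 17.35
position: [0.5831, -0.0998, 0.0374]
tool_rot: [3.14, 0.003, 2.584]
force: [1.2, 5.5, 5.6]
grip_width: 0.0422
finger_force: 29.7
t 17.35 p [ 0.5831 -0.0998  0.0374] rpy [3.140e+00 3.000e-03 2.584e+00] F [1.2 5.5 5.6] w 0.0422 ff 29.7
w [0.002 0.003 0.001]
d cm (after turn) [ 0.07 -0.19  0.14]
[ 0.043  0.681  0.039  1.814 -0.041  0.644  1.119] [ 1.369 -0.457  0.08 ]
```

Firm hold at 42.2 mm. I'll relieve the sideways force, then turn in small steps and read the torque.

```bash
cat > o.py <<'E'
from h import *
import sys
M=[];T=[];F=[]
for i in range(int(sys.argv[1]) if len(sys.argv)>1 else 3):
    s=monitor.observe(); M.append(s["moment"]); T.append(s["joint_efforts"][6]); F.append(s["force"])
    optics.grab_frame("side")
s=monitor.observe(); M.append(s["moment"]); T.append(s["joint_efforts"][6]); F.append(s["force"])
print("t%.2f turn %.4f  M %s t7 %s F %s p %s w%.4f"%(s["clock"],2.584-s["tool_rot"][2],np.round(np.mean(M,0),3),np.round(T,3),np.round(np.mean(F,0),1),np.round(s["position"],4),s["grip_width"]))
E
python3 -m handwheel '[{"dx":0,"dy":0.15,"dz":-0.03,"wx":0,"wy":0,"wz":0,"claw":40},{"dx":0,"dy":0,"dz":0,"wx":0,"wy":0,"wz":0,"claw":40}]' 40 >/dev/null; python3 o.py
python3 -m handwheel '[{"dx":0,"dy":0,"dz":0,"wx":0,"wy":0,"wz":0.06,"claw":40},{"dx":0,"dy":0,"dz":0,"wx":0,"wy":0,"wz":0,"claw":40}]' >/dev/null; python3 o.py
python3 -m handwheel '[{"dx":0,"dy":0,"dz":0,"wx":0,"wy":0,"wz":0.08,"claw":40},{"dx":0,"dy":0,"dz":0,"wx":0,"wy":0,"wz":0,"claw":40}]' >/dev/null; python3 o.py
```

```text
t17.75 turn 0.0012  M [0.279 0.239 0.074] t7 [-0.092 -0.069 -0.061 -0.059] F [-0.8  1.3  6.3] p [ 0.5831 -0.0997  0.0375] w0.0423
t18.15 turn 0.0611  M [ 0.469  0.109 -0.018] t7 [-0.614 -0.18  -0.026  0.016] F [-0.9  2.1  6.4] p [ 0.5833 -0.0995  0.0375] w0.0424
t18.55 turn 0.1410  M [ 0.631 -0.043 -0.014] t7 [-0.837 -0.26  -0.054  0.002] F [0.6 2.8 5.9] p [ 0.5833 -0.0993  0.0375] w0.0424
```

```bash

for i in 1; do python3 -m handwheel '[{"dx":0,"dy":0,"dz":0,"wx":0,"wy":0,"wz":0.05,"claw":40},{"dx":0,"dy":0,"dz":0,"wx":0,"wy":0,"wz":0,"claw":40},{"dx":0,"dy":0,"dz":0,"wx":0,"wy":0,"wz":0,"claw":40}]' >/dev/null; python3 o.py 2
python3 -m handwheel '[{"dx":0,"dy":0,"dz":0,"wx":0,"wy":0,"wz":0.05,"claw":40},{"dx":0,"dy":0,"dz":0,"wx":0,"wy":0,"wz":0,"claw":40},{"dx":0,"dy":0,"dz":0,"wx":0,"wy":0,"wz":0,"claw":40}]' >/dev/null; python3 o.py 2
python3 -m handwheel '[{"dx":0,"dy":0,"dz":0,"wx":0,"wy":0,"wz":0.05,"claw":40},{"dx":0,"dy":0,"dz":0,"wx":0,"wy":0,"wz":0,"claw":40},{"dx":0,"dy":0,"dz":0,"wx":0,"wy":0,"wz":0,"claw":40}]' >/dev/null; python3 o.py 2; done; python3 -c "
from h import *
for n in('pad','touchstone','pawl'):
  for m in optics.masks_of(n,'side')[:2]: print(n,round(m['p'],2),m['rect'])"
```

```text
t19.02 turn 0.1909  M [ 0.777 -0.192 -0.072] t7 [0.039 0.056 0.06 ] F [1.  3.8 5. ] p [ 0.5835 -0.0991  0.0375] w0.0424
t19.50 turn 0.2412  M [ 1.012 -0.399 -0.125] t7 [0.075 0.092 0.095] F [2.2 4.6 5.3] p [ 0.5836 -0.0991  0.0375] w0.0424
t19.98 turn 0.2908  M [ 1.075 -0.447 -0.005] t7 [-0.005  0.011  0.015] F [2.3 5.2 5.5] p [ 0.5837 -0.099   0.0375] w0.0422
touchstone 0.94 [296.6, 183.5, 14.1, 26.2]
touchstone 0.67 [354.8, 208.8, 49.1, 25.3]
```

Click 1 showed clearly: the torque fell from 0.095 to 0.015 between 0.24 and 0.29. I'll recentre sideways and carry on through tooth 2.

```bash

python3 -m handwheel '[{"dx":0.07,"dy":0.14,"dz":0.02,"wx":0,"wy":0,"wz":0.06,"claw":40},{"dx":0,"dy":0,"dz":0,"wx":0,"wy":0,"wz":0,"claw":40},{"dx":0,"dy":0,"dz":0,"wx":0,"wy":0,"wz":0,"claw":40}]' >/dev/null; python3 o.py 2
python3 -m handwheel '[{"dx":0,"dy":0,"dz":0,"wx":0,"wy":0,"wz":0.07,"claw":40},{"dx":0,"dy":0,"dz":0,"wx":0,"wy":0,"wz":0,"claw":40},{"dx":0,"dy":0,"dz":0,"wx":0,"wy":0,"wz":0,"claw":40}]' >/dev/null; python3 o.py 2
python3 -m handwheel '[{"dx":0,"dy":0,"dz":0,"wx":0,"wy":0,"wz":0.08,"claw":40},{"dx":0,"dy":0,"dz":0,"wx":0,"wy":0,"wz":0,"claw":40},{"dx":0,"dy":0,"dz":0,"wx":0,"wy":0,"wz":0,"claw":40}]' >/dev/null; python3 o.py 2
python3 -m handwheel '[{"dx":0,"dy":0,"dz":0,"wx":0,"wy":0,"wz":0.05,"claw":40},{"dx":0,"dy":0,"dz":0,"wx":0,"wy":0,"wz":0,"claw":40},{"dx":0,"dy":0,"dz":0,"wx":0,"wy":0,"wz":0,"claw":40}]' >/dev/null; python3 o.py 2
```

```text
t20.60 turn 0.3519  M [-0.172  0.114 -0.024] t7 [-0.005  0.017  0.021] F [-0.8 -0.4  8. ] p [ 0.5839 -0.0987  0.0375] w0.0424
t21.07 turn 0.4217  M [-0.041 -0.087 -0.04 ] t7 [0.012 0.035 0.04 ] F [0.8 0.1 7.9] p [ 0.5841 -0.0986  0.0374] w0.0421
t21.55 turn 0.5017  M [ 0.101 -0.334 -0.126] t7 [0.087 0.113 0.118] F [1.9 1.  7.5] p [ 0.5843 -0.0985  0.0375] w0.0425
t22.02 turn 0.5515  M [ 0.151 -0.535 -0.015] t7 [-0.002  0.015  0.018] F [3.  1.  6.3] p [ 0.5844 -0.0984  0.0375] w0.0420
```

```bash

python3 -m handwheel '[{"dx":0,"dy":0.09,"dz":0,"wx":0,"wy":0,"wz":0.06,"claw":40},{"dx":0,"dy":0,"dz":0,"wx":0,"wy":0,"wz":0,"claw":40},{"dx":0,"dy":0,"dz":0,"wx":0,"wy":0,"wz":0,"claw":40}]' >/dev/null; python3 o.py 2
python3 -m handwheel '[{"dx":0,"dy":0,"dz":0,"wx":0,"wy":0,"wz":0.07,"claw":40},{"dx":0,"dy":0,"dz":0,"wx":0,"wy":0,"wz":0,"claw":40},{"dx":0,"dy":0,"dz":0,"wx":0,"wy":0,"wz":0,"claw":40}]' >/dev/null; python3 o.py 2
python3 -m handwheel '[{"dx":0,"dy":0,"dz":0,"wx":0,"wy":0,"wz":0.08,"claw":40},{"dx":0,"dy":0,"dz":0,"wx":0,"wy":0,"wz":0,"claw":40},{"dx":0,"dy":0,"dz":0,"wx":0,"wy":0,"wz":0,"claw":40}]' >/dev/null; python3 o.py 2
python3 -m handwheel '[{"dx":0,"dy":0,"dz":0,"wx":0,"wy":0,"wz":0.05,"claw":40},{"dx":0,"dy":0,"dz":0,"wx":0,"wy":0,"wz":0,"claw":40},{"dx":0,"dy":0,"dz":0,"wx":0,"wy":0,"wz":0,"claw":40}]' >/dev/null; python3 o.py 2;  python3 -c "
from h import *
for n in('pad','touchstone','pawl'):
  for m in optics.masks_of(n,'side')[:2]: print(n,round(m['p'],2),m['rect'])"
```

```text
t22.50 turn 0.6118  M [-0.098  0.177 -0.045] t7 [0.013 0.033 0.037] F [-0.5  0.3  8.9] p [ 0.5846 -0.0983  0.0374] w0.0420
t22.98 turn 0.6817  M [-0.013 -0.047 -0.04 ] t7 [0.011 0.034 0.039] F [0.6 0.4 8.4] p [ 0.5848 -0.0982  0.0375] w0.0422
t23.45 turn 0.7616  M [ 0.091 -0.334 -0.127] t7 [0.087 0.112 0.117] F [2.4 0.6 7.1] p [ 0.5851 -0.0981  0.0375] w0.0423
t23.93 turn 0.8115  M [ 0.07  -0.532 -0.009] t7 [-0.003  0.013  0.016] F [3.  0.3 5.8] p [ 0.5852 -0.0981  0.0375] w0.0421
pad 0.19 [349.7, 132.9, 9.0, 17.9]
touchstone 0.83 [294.0, 269.8, 25.1, 35.0]
touchstone 0.7 [355.0, 208.9, 49.4, 27.0]
pawl 0.68 [252.4, 237.3, 26.0, 32.4]
```

```bash

python3 -m handwheel '[{"dx":0,"dy":0.1,"dz":0,"wx":0,"wy":0,"wz":0.05,"claw":40},{"dx":0,"dy":0,"dz":0,"wx":0,"wy":0,"wz":0,"claw":40},{"dx":0,"dy":0,"dz":0,"wx":0,"wy":0,"wz":0,"claw":40}]' >/dev/null; python3 o.py 2
python3 -m handwheel '[{"dx":0,"dy":0,"dz":0,"wx":0,"wy":0,"wz":0.05,"claw":40},{"dx":0,"dy":0,"dz":0,"wx":0,"wy":0,"wz":0,"claw":40},{"dx":0,"dy":0,"dz":0,"wx":0,"wy":0,"wz":0,"claw":40}]' >/dev/null; python3 o.py 2
python3 -m handwheel '[{"dx":0,"dy":0,"dz":0,"wx":0,"wy":0,"wz":0.05,"claw":40},{"dx":0,"dy":0,"dz":0,"wx":0,"wy":0,"wz":0,"claw":40},{"dx":0,"dy":0,"dz":0,"wx":0,"wy":0,"wz":0,"claw":40}]' >/dev/null; python3 o.py 2
python3 -m handwheel '[{"dx":0,"dy":0,"dz":0,"wx":0,"wy":0,"wz":0.06,"claw":40},{"dx":0,"dy":0,"dz":0,"wx":0,"wy":0,"wz":0,"claw":40},{"dx":0,"dy":0,"dz":0,"wx":0,"wy":0,"wz":0,"claw":40}]' >/dev/null; python3 o.py 2
python3 -m handwheel '[{"dx":0,"dy":0,"dz":0,"wx":0,"wy":0,"wz":0.05,"claw":40},{"dx":0,"dy":0,"dz":0,"wx":0,"wy":0,"wz":0,"claw":40},{"dx":0,"dy":0,"dz":0,"wx":0,"wy":0,"wz":0,"claw":40}]' >/dev/null; python3 o.py 2
```

```text
t24.55 turn 0.8618  M [ 0.004  0.431 -0.04 ] t7 [0.009 0.026 0.029] F [-1.5 -0.  10. ] p [ 0.5855 -0.098   0.0374] w0.0421
t25.02 turn 0.9117  M [-0.032  0.231  0.036] t7 [-0.068 -0.052 -0.049] F [-0.6 -0.2  9.2] p [ 0.5856 -0.098   0.0375] w0.0417
t25.50 turn 0.9617  M [ 0.015  0.037 -0.003] t7 [-0.024 -0.007 -0.004] F [-0.1  0.4  8.6] p [ 0.5858 -0.098   0.0375] w0.0425
t25.98 turn 1.0217  M [ 0.018 -0.219 -0.098] t7 [0.051 0.07  0.074] F [2.  0.3 7.7] p [ 0.586  -0.098   0.0375] w0.0423
t26.45 turn 1.0715  M [-0.021 -0.456  0.082] t7 [-0.109 -0.092 -0.089] F [ 2.4 -0.5  6.9] p [ 0.5861 -0.098   0.0375] w0.0422
```

Click 4 passed at about 1.05. No pressing yet, though the bias has shifted a little. On to tooth 5.

```bash

python3 -m handwheel '[{"dx":0,"dy":0.08,"dz":-0.02,"wx":0,"wy":0,"wz":0.05,"claw":40},{"dx":0,"dy":0,"dz":0,"wx":0,"wy":0,"wz":0,"claw":40},{"dx":0,"dy":0,"dz":0,"wx":0,"wy":0,"wz":0,"claw":40}]' >/dev/null; python3 o.py 2
python3 -m handwheel '[{"dx":0,"dy":0,"dz":0,"wx":0,"wy":0,"wz":0.05,"claw":40},{"dx":0,"dy":0,"dz":0,"wx":0,"wy":0,"wz":0,"claw":40},{"dx":0,"dy":0,"dz":0,"wx":0,"wy":0,"wz":0,"claw":40}]' >/dev/null; python3 o.py 2
python3 -m handwheel '[{"dx":0,"dy":0,"dz":0,"wx":0,"wy":0,"wz":0.05,"claw":40},{"dx":0,"dy":0,"dz":0,"wx":0,"wy":0,"wz":0,"claw":40},{"dx":0,"dy":0,"dz":0,"wx":0,"wy":0,"wz":0,"claw":40}]' >/dev/null; python3 o.py 2
python3 -c "
from h import *
d=cam('side'); np.save('side_t5.npy',d['frame'])
for m in optics.masks_of('touchstone','side'): print(round(m['p'],2),m['rect'])
k=d['frame'][165:225,270:335]; cv2.imwrite('pics/t5.png',cv2.convertScaleAbs(cv2.resize(k,None,fx=9,fy=9,interpolation=cv2.INTER_CUBIC),alpha=1.4,beta=10))"
```

```text
t26.93 turn 1.1216  M [-0.007  0.125  0.076] t7 [-0.115 -0.098 -0.094] F [0.4 0.2 6.7] p [ 0.5864 -0.098   0.0375] w0.0423
t27.40 turn 1.1715  M [-0.015 -0.115  0.109] t7 [-0.136 -0.119 -0.115] F [ 1.1 -0.   5.5] p [ 0.5865 -0.0981  0.0375] w0.0419
t27.88 turn 1.2227  M [-0.149 -0.464  0.075] t7 [-0.111 -0.094 -0.091] F [ 2.7 -0.9  5.7] p [ 0.5867 -0.098   0.0375] w0.0423
0.9 [357.1, 209.2, 45.5, 22.8]
0.68 [293.5, 271.4, 24.3, 35.0]
0.54 [295.6, 185.1, 12.5, 25.8]
```

View pics/t5.png

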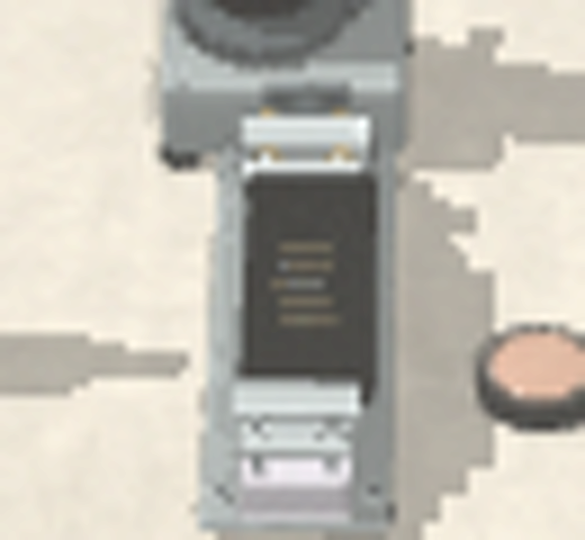

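The side crop shows the stone against the stop (y≈380) and the pad at its rear (y≈170).

The torque compared tooth by tooth at equal phase agrees. Relative to tooth 3, tooth 4 is unchanged at 0.862. It then shifts by −0.09 at 0.91, −0.105 at 1.07, −0.127 at 1.12, −0.153 at 1.17 and −0.17 at 1.22. That fits 0.064 + 0.27/rad from contact at about 0.885 rad.

So pressing began within tooth 4. The two further clicks are 1.047 (already done) and 1.309, for about 11 N. I'll go just past 1.309 and then ease back.

```bash

python3 -m handwheel '[{"dx":0,"dy":0.08,"dz":0,"wx":0,"wy":0,"wz":0.06,"claw":40},{"dx":0,"dy":0,"dz":0,"wx":0,"wy":0,"wz":0,"claw":40},{"dx":0,"dy":0,"dz":0,"wx":0,"wy":0,"wz":0,"claw":40}]' >/dev/null; python3 o.py 2
python3 -m handwheel '[{"dx":0,"dy":0,"dz":0,"wx":0,"wy":0,"wz":0.05,"claw":40},{"dx":0,"dy":0,"dz":0,"wx":0,"wy":0,"wz":0,"claw":40},{"dx":0,"dy":0,"dz":0,"wx":0,"wy":0,"wz":0,"claw":40}]' >/dev/null; python3 o.py 2
```

```text
t28.45 turn 1.2829  M [ 0.061  0.295 -0.048] t7 [0.018 0.037 0.041] F [-0.3  0.1  8.9] p [ 0.5869 -0.0981  0.0375] w0.0422
t28.93 turn 1.3326  M [-0.064  0.04   0.114] t7 [-0.165 -0.148 -0.145] F [-0.2 -0.4  8.8] p [ 0.587  -0.0982  0.0375] w0.0421
```

Click at 1.309 passed (drop 0.041 → −0.145). Easing back on to the pawl slowly.

```bash

python3 -m handwheel '[{"dx":0,"dy":0,"dz":0,"wx":0,"wy":0,"wz":-0.008,"claw":40},{"dx":0,"dy":0,"dz":0,"wx":0,"wy":0,"wz":-0.008,"claw":40},{"dx":0,"dy":0,"dz":0,"wx":0,"wy":0,"wz":0,"claw":40},{"dx":0,"dy":0,"dz":0,"wx":0,"wy":0,"wz":0,"claw":40}]' >/dev/null; python3 o.py 2
python3 -m handwheel '[{"dx":0,"dy":0,"dz":0,"wx":0,"wy":0,"wz":-0.006,"claw":40},{"dx":0,"dy":0,"dz":0,"wx":0,"wy":0,"wz":-0.006,"claw":40},{"dx":0,"dy":0,"dz":0,"wx":0,"wy":0,"wz":0,"claw":40},{"dx":0,"dy":0,"dz":0,"wx":0,"wy":0,"wz":0,"claw":40}]' >/dev/null; python3 o.py 2
```

```text
t29.52 turn 1.3166  M [-0.009  0.139  0.208] t7 [-0.206 -0.208 -0.209] F [0.2 0.  8.9] p [ 0.587  -0.0981  0.0374] w0.0422
t30.12 turn 1.3046  M [-0.01   0.181  0.155] t7 [-0.19  -0.192 -0.192] F [-0.3 -0.2  8.7] p [ 0.587  -0.0981  0.0375] w0.0426
```

```bash

python3 -m handwheel '[{"dx":0,"dy":0,"dz":0,"wx":0,"wy":0,"wz":-0.006,"claw":40},{"dx":0,"dy":0,"dz":0,"wx":0,"wy":0,"wz":-0.006,"claw":40},{"dx":0,"dy":0,"dz":0,"wx":0,"wy":0,"wz":0,"claw":40},{"dx":0,"dy":0,"dz":0,"wx":0,"wy":0,"wz":0,"claw":40}]' >/dev/null; python3 o.py 2
python3 -m handwheel '[{"dx":0,"dy":0,"dz":0,"wx":0,"wy":0,"wz":-0.005,"claw":40},{"dx":0,"dy":0,"dz":0,"wx":0,"wy":0,"wz":-0.005,"claw":40},{"dx":0,"dy":0,"dz":0,"wx":0,"wy":0,"wz":0,"claw":40},{"dx":0,"dy":0,"dz":0,"wx":0,"wy":0,"wz":0,"claw":40}]' >/dev/null; python3 o.py 2
```

```text
t30.73 turn 1.2927  M [0.025 0.236 0.141] t7 [-0.125 -0.126 -0.127] F [-0.2 -0.4  8.8] p [ 0.587  -0.0981  0.0375] w0.0424
t31.32 turn 1.2829  M [0.078 0.267 0.012] t7 [-0.015 -0.016 -0.016] F [-0.6  0.8  8.7] p [ 0.5869 -0.0981  0.0375] w0.0421
```

The torque is down to about 0, so the pawl has taken the load. Releasing and rising clear.

```bash

python3 -m handwheel '[{"dx":0,"dy":0,"dz":-0.04,"wx":0,"wy":0,"wz":0,"claw":48},{"dx":0,"dy":0,"dz":0,"wx":0,"wy":0,"wz":0,"claw":60},{"dx":0,"dy":0,"dz":0,"wx":0,"wy":0,"wz":0,"claw":75},{"dx":0,"dy":0,"dz":0,"wx":0,"wy":0,"wz":0,"claw":75},{"dx":0,"dy":0,"dz":-1,"wx":0,"wy":0,"wz":0,"claw":75},{"dx":0,"dy":0,"dz":-4,"wx":0,"wy":0,"wz":0,"claw":75},{"dx":0,"dy":0,"dz":-5,"wx":0,"wy":0,"wz":0,"claw":75},{"dx":0,"dy":0,"dz":-4,"wx":0,"wy":0,"wz":0,"claw":75}]' 20
python3 -m handwheel '[{"dx":0,"dy":0,"dz":0,"wx":0,"wy":0,"wz":0,"claw":75},{"dx":0,"dy":0,"dz":0,"wx":0,"wy":0,"wz":0,"claw":75},{"dx":0,"dy":0,"dz":0,"wx":0,"wy":0,"wz":0,"claw":75}]'
python3 - <<'E'
from h import *
d=cam("side"); f0=np.load("side_t5.npy")
a=cv2.absdiff(d["frame"],f0)[180:220,285:325].max(2); print("stone area change",a.mean().round(1))
for m in optics.masks_of("touchstone","side"): print(round(m["p"],2),m["rect"])
g=lambda f:f[170:225,303].astype(int).sum(1)//3
print(g(f0)); print(g(d["frame"]))
s=monitor.observe(); print(np.abs(s["qd"]).max(), s["clock"])
E
```

```text
clock: 32.33
position: [0.5867, -0.098, 0.1802]
tool_rot: [3.139, 0.0, 1.302]
force: [-0.8, 0.8, -0.5]
grip_width: 0.0639
finger_force: 0.0
clock: 32.7
position: [0.5861, -0.0977, 0.1767]
tool_rot: [3.141, 0.001, 1.303]
force: [-0.1, -0.2, -0.2]
grip_width: 0.0643
finger_force: 0.0
stone area change 2.3
0.73 [354.6, 209.5, 48.3, 24.1]
0.68 [298.1, 183.1, 12.5, 27.5]
0.58 [295.3, 268.9, 21.4, 35.5]
[ 65  72  92 125 101  74  78  81 152 145 145 108 102 153  70  46  44  45
  47  45  45  44  66  47  66  49  72  50  67  49  69  49  47  46  46  47
  44 108 142 142 154 109 138 141 148 110 157 162 155 119 112 113 132 110
 112]
[ 64  77  92 123 101  75  80  81 129 140 143 127 104 150  70  45  46  46
  47  45  46  46  66  48  66  49  72  49  65  49  70  48  45  46  44  46
  45 107 140 141 152 108 135 139 145 108 155 160 153 117 111 110 132 107
 111]
0.003214849517001667 32.8
```

```bash
python3 -c "
from workcell import job_done
print(job_done())"
```

```text
the job is handed in; nothing more can be done
None
```

The touchstone lies on the bed against the stop. I wound the knob two clicks past the start of pressing, to 1.309 rad (about 11 N worked out from the torque readings), eased it on to the pawl and let go. The job is handed in with the arm clear; the one slip was briefly pressing the held stone on to the bed with about 65 N while setting it down.

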